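# Close the filter cover of the bench air sampler and hold it on its seal

## Task

The sprung cover panel of the grey air sampler stands open and has to be held shut for a leak check. Turn the quarter-turn wing on the sampler's deck until its blade lines up with the slot in the panel, then swing the panel down over the wing and finish while holding it pressed flat against the frame with the gripper: do not turn the wing across again and do not let go. Leave the beaker, the slide box and the timer beside it where they are.

Things in the scene. Friction and masses are not known exactly. Their poses are not given: they have to be found in the camera images.
- sampler: Bench air sampler, fixed on the worktop: grey housing 170 (x) x 240 (y) x 70 mm high, open filter bay in the middle, panel hinged along its +y side, flat deck with the wing at its -y side, where a 24 mm spigot sticks out 20 mm. Origin: centre of the underside, on the worktop. Own x runs along the hinge line (within 30 degrees of world x), own y from wing to hinge, z up.
- wing (a joint): Turn of the wing about its vertical axis, rad: 0 = blade along the sampler's own x, in line with the panel's slot; positive is anticlockwise from above. It starts between 0.7 and 1.6 (across). Stops at -0.5 and 1.65, no detent at 0; friction (0.05 N m) keeps it where it is left. The panel passes over the wing only within about 0.2 rad of 0, else it lands on the blade, about 0.14 rad open.
- wing_grip (a point): Centre of the wing's upright steel blade, on its turning axis, 89 mm above the worktop (own x 0, y -80 mm of the sampler). Blade 30 mm long, 8 mm thick, 20 mm high (79 to 99 mm above the worktop), on a 9 mm round neck; the flat deck below is 70 mm high. The point turns with the blade: its x axis runs along it.
- panel (a joint): Opening of the cover panel about its hinge, rad: 0 = shut, flat on the frame; 1.2 = fully open against its stop, as it starts (free edge up, about 265 mm above the worktop). It is pushed shut from the hinge side. A spring opens it fully whenever it is let go: about 3 N at 130 mm from the hinge starts it, 8 to 9 N there holds it shut.
- panel_hinge (a point): Middle of the panel's hinge axis, which runs along the sampler's own x: at own x 0, y +105 mm, 74.5 mm above the worktop. Fixed to the sampler and has the sampler's axes.
- panel_press (a point): Point on the panel's outer (upper) face, on its centre line, 130 mm from the hinge axis: a good place to press. The panel is a plain aluminium plate 150 mm (along the hinge) x 205 mm (hinge to free edge) x 5 mm, its mid-plane through the hinge axis; shut, its outer face is 77 mm above the worktop. Own z points out of the outer face, own y from free edge to hinge.
- panel_slot (a point): Centre of the slot in the panel, at its outer face, 186 mm from the hinge axis: 38 mm along the hinge direction x 19 mm. With the panel shut the wing's blade stands 22 mm out of it.
- beaker: Small glass beaker, 55 mm across, 66 mm high, loose on the worktop near the sampler; origin at the centre of its underside. To be left alone.
- slide_box: Green slide box, 33 x 85 x 24 mm, loose on the worktop near the sampler; origin at the centre of its underside. To be left alone.
- timer: White bench timer, 62 x 66 x 20 mm, loose on the worktop on the hinge side of the sampler; origin at the centre of its underside. To be left alone.

How it is judged:
By the outcome, as a careful person would: the job done as asked, in the order asked, and still so for the second after the job is handed in, while the arm keeps its last pose, push and grip.
It also fails if it takes over 54 s, if anything falls off the work surface, if the arm or the gripper's body presses on something with over 40 N, if the wrist force passes 120 N, or if a joint passes its speed limit or range.

## Robot

A 6-joint arm with a two-finger parallel gripper is mounted at the origin on a cart in front of the work surface, level with it; the furniture and walls round the work are solid. World frame = base frame: x ahead of the robot, y to its left, z up, the work surface at z = 0. Lengths are in m, angles in rad, forces in N, time in s.
With the tool pointing down it reaches from about 0.225 to 0.875 m from the base axis. Payload 3.4 kg.
Tool frame: the origin (TCP) lies midway between the tips of the shut fingers; the grasp point (between the pads) lies 19 mm behind it (grasp_offset is the z of the grasp point in the tool frame, in m); z points along the fingers, y is the direction in which the jaws open and shut (so a half turn about z gives the same grasp; the last joint's range is limited). The gripper opens to 85 mm and grips with 20 to 120 N. Pads are 22 mm wide; open, the fingers measure 114 mm over their backs; the gripper's body (76 mm by 85 mm) begins 54 mm behind the grasp point. The pads swing forward as they close: fully open they stand 13 mm farther back than shut.
Start: joints at [1.011, 0.276, 1.505, -0, 1.361, -0.121], TCP at [0.244, 0.521, 0.198] pointing down, gripper open.
Joint ranges: [-2.89, 2.89], [-0.75, 2.08], [0.22, 2.7], [-1.18, 4.32], [0.11, 2.71], [-2.7, 2.7]. Speed limits (rad/s): [2.57, 2.57, 3.14, 3.14, 3.14, 3.14].

## Interface

Orientations are given as a 3x3 rotation matrix whose columns are the frame's x, y, z axes.
In Python, from rig import observe, grab_frame, hand_in, grasp_offset gives the robot as it stands. The module is installed in compiled form; this text tells all that it offers.
- The arm moves only by the tool play_rows, never from a script. Its argument "commands" is a list of rows, each a list of 7 numbers: the shift along the tool's x, y, z normalised to -1 to 1, where 1 is 0.08 m, then the turn, a rotation vector about the tool's x, y, z normalised to -1 to 1, where 1 is 180 degrees, then the gripper's target within -1 to 1 (shut at 1, half-way at 0, fully open at -1). In form: [[x, y, z, wx, wy, wz, fingers], ...]. A call has 1 to 8 rows; each row shifts and turns the commanded pose from where the row before left it, along the tool's axes as they then stand; what a row does not reach is not made up. A row lasts 1/10 s, in which the tool goes at most 50 mm and 8.59 degrees, less where a joint would pass 70% of its speed; a pose out of reach is approached as far as the arm can. A call with a number of a shift or a turn outside -1 to 1 is refused whole. A call with a gripper value outside its range is refused whole. The fingers move at their own pace and stop on an object; "force" is the grip in N (left out, the last holds). Time passes only in rows, so rows that do not move let the fingers close. It gives the time, the measured TCP pose, the force and the opening at its end, in the units of the state.
- observe(): the state, without advancing time (a new reading comes with each control period).
- grab_frame(name): name is "scene" or "top"; returns a dict with "image" (400x640x3 uint8, blue, green, red), "camera_matrix" (3x3 intrinsics, pixels), "world_to_cam" (4x4, takes a point from world to camera coordinates). Camera axes: x right, y down, z forward; pixel columns grow to the right and rows downward; lengths in m; the calibration is good to about 2 mm. A picture is of the moment at which its call begins. There is no depth.
- hand_in(): hands the job in, once; it reports no verdict.
The state is a dict: "time_s": time; "joint_pos": joint angles; "joint_velocities": joint speeds; "tau": joint torques, N m; "tcp_pos": TCP position; "ee_rot": TCP orientation; "force": force on the tool from outside, world axes, zero at the start; "moment": the same for the moment, N m; "width": opening from 0.0 (shut) to 1.0 (fully open).
Only numpy, scipy, OpenCV 4.12 (cv2) and the standard library are available. Lean on these libraries where they do the work, as an engineer would, in place of code of your own. Each camera call takes 0.05 s, during which the arm holds its last target.

## Working session

There is one attempt and no reset: what is moved stays moved. The work goes in short steps, Python scripts to look and compute and a tool call to move; the robot and the scene stay as the last step left them, time stands still between calls to the robot, and variables do not carry over. Pictures are saved under pics/ and viewed, and the job is handed in when it is done.

Besides the shell and the picture viewer there is one more tool, called after "Request:" as name(argument=value, ...) on one line, values as JSON. play_rows: Moves the arm, as the interface text tells. Scaled input: -1 to 1 covers 0.08 m each way for a shift and 180 degrees each way for a turn. Its arguments: {"type":"object","properties":{"commands":{"type":"array"},"force":{"type":"number"}},"required":["commands"]}

```bash
mkdir -p pics; python3 - <<'E'
from rig import *
import cv2,numpy as np
for n in("scene","top"):
    f=grab_frame(n); cv2.imwrite(f"pics/{n}0.png",f["image"]); print(n,f["camera_matrix"].round(1).tolist(),f["world_to_cam"].round(4).tolist())
o=observe(); print({k:np.round(v,3).tolist() for k,v in o.items()}); print(grasp_offset)
E
```

```text
scene [[471.0, 0.0, 318.2], [0.0, 471.0, 204.2], [0.0, 0.0, 1.0]] [[0.7261, -0.6873, 0.018, -0.3785], [-0.3979, -0.4413, -0.8043, 0.2963], [0.5608, 0.5769, -0.5939, 0.9425], [0.0, 0.0, 0.0, 1.0]]
top [[448.3, 0.0, 327.7], [0.0, 448.3, 207.0], [0.0, 0.0, 1.0]] [[-0.0036, -1.0, -0.0078, 0.0289], [-0.9808, 0.0051, -0.1951, 0.5715], [0.1951, 0.007, -0.9807, 1.0924], [0.0, 0.0, 0.0, 1.0]]
{'time_s': 0.1, 'joint_pos': [1.011, 0.277, 1.506, -0.0, 1.361, -0.121], 'joint_velocities': [-0.002, -0.002, -0.004, -0.0, 0.002, -0.001], 'tau': [0.001, -41.77, -24.641, -0.0, 0.006, 0.0], 'tcp_pos': [0.244, 0.52, 0.197], 'ee_rot': [[-0.905, 0.425, -0.001], [0.425, 0.905, -0.001], [0.0, -0.002, -1.0]], 'force': [-0.099, -0.288, -0.534], 'moment': [0.006, -0.008, -0.013], 'width': 1.0}
-0.0187
```

View pics/scene0.png

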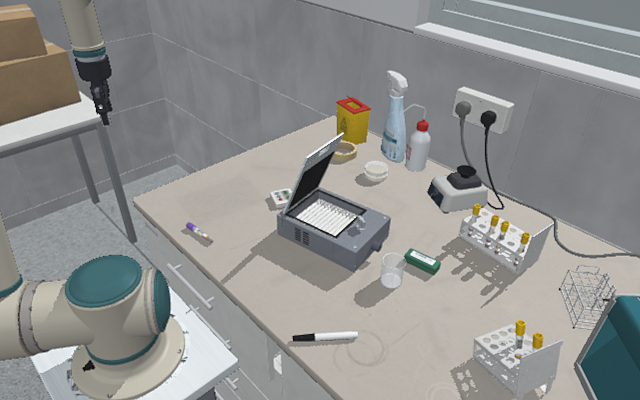

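View pics/top0.png

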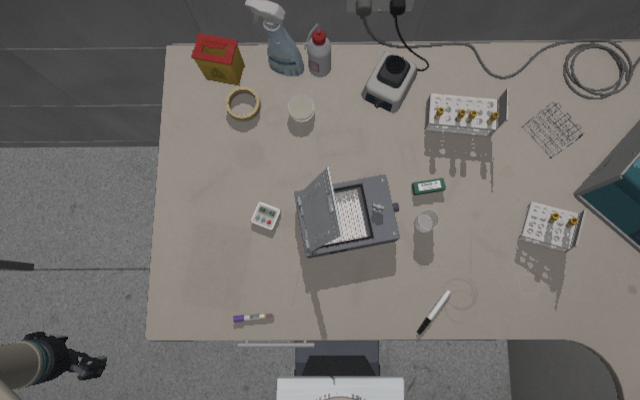

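The scene view shows the sampler at about (335,225) with its panel open. The top view shows it at about (350,215), with the wing near (378,208), the spigot at (396,207), the timer at (266,217), the slide box at (429,187) and the beaker at (424,222). I'll zoom in on it.

```bash
cat > h.py <<'E'
import numpy as np,cv2
def ray(f,u,v):
    K=f["camera_matrix"];T=f["world_to_cam"];R=T[:3,:3];t=T[:3,3]
    return -R.T@t, R.T@np.linalg.solve(K,[u,v,1.])
def onz(f,u,v,z):
    c,d=ray(f,u,v); return c+d*(z-c[2])/d[2]
def proj(f,p):
    T=f["world_to_cam"];q=f["camera_matrix"]@(T[:3,:3]@np.asarray(p)+T[:3,3]);return q[:2]/q[2]
E
python3 - <<'E'
import cv2
a=cv2.imread('pics/top0.png');cv2.imwrite('pics/topz.png',cv2.resize(a[165:265,285:415],None,fx=6,fy=6,interpolation=cv2.INTER_CUBIC))
a=cv2.imread('pics/scene0.png');cv2.imwrite('pics/scenez.png',cv2.resize(a[125:275,265:400],None,fx=4,fy=4,interpolation=cv2.INTER_CUBIC))
E
```

```text
(no output)
```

View pics/topz.png

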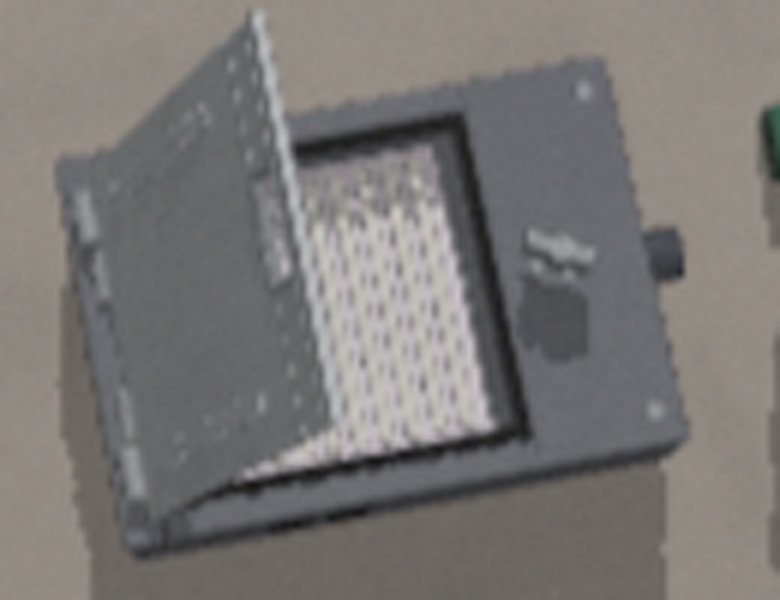

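View pics/scenez.png

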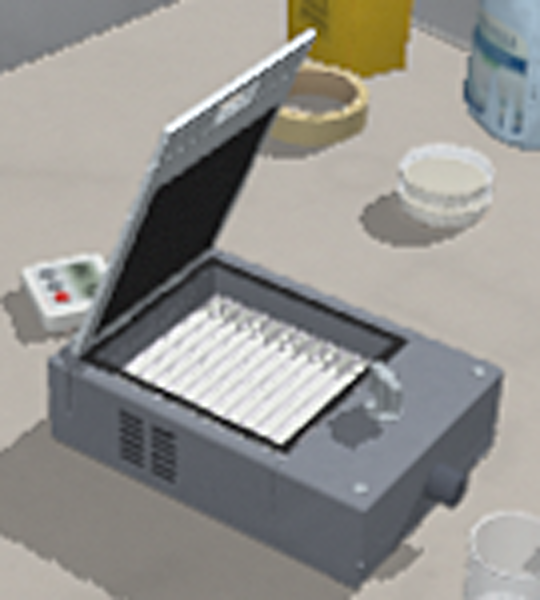

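```bash
python3 - <<'E'
from rig import *
from h import *
f=grab_frame("top");g=grab_frame("scene")
print("cams",ray(f,0,0)[0],ray(g,0,0)[0])
zt=lambda u,v:(u/6+285-.42,v/6+165-.42)
zs=lambda u,v:(u/4+265-.38,v/4+125-.38)
tr,br,tl,bl=[onz(f,*zt(*p),.07) for p in((607,60),(685,432),(60,158),(135,540))]
print(tr,br,tl,bl)
for a,b in((tr,br),(tl,bl),(tr,tl),(br,bl)): print(np.linalg.norm(a-b),np.degrees(np.arctan2(*(a-b)[:2][::-1])))
# scene: corners front (362,505),(500,375) 
A=onz(g,*zs(365,510),.07);B=onz(g,*zs(500,375),.07);C=onz(g,*zs(52,370),.07)
print("scene",A,B,C)
s1=[onz(f,*zt(*p),.07) for p in((584,91),(656,410))];s2=[onz(g,*zs(*p),.07) for p in((479,371),(362,488))]
print("screws",s1,s2)
for z in(.099,):
  print("blade",onz(f,*zt(530,236),z),onz(f,*zt(590,256),z))
E
python3 - <<'E'
import cv2
a=cv2.imread('pics/top0.png');cv2.imwrite('pics/tz2.png',cv2.resize(a[195:230,360:405],None,fx=16,fy=16,interpolation=cv2.INTER_NEAREST))
a=cv2.imread('pics/scene0.png');cv2.imwrite('pics/sz2.png',cv2.resize(a[205:245,335:385],None,fx=14,fy=14,interpolation=cv2.INTER_NEAREST))
E
```

```text
cams [0.34745373 0.01831345 1.18314283] [-0.13578562 -0.67312176  0.80484642]
[ 0.65300983 -0.12297181  0.07      ] [ 0.49275332 -0.15076433  0.07      ] [0.61125021 0.1106652  0.07      ] [0.44888733 0.07788963 0.07      ]
0.16264860928297684 9.838673135118935
0.16563798469716737 11.412704384172761
0.23733966916418334 -79.86612527422352
0.2328236637826952 -79.14006940693223
scene [ 0.49451438 -0.1534238   0.07      ] [ 0.6510163  -0.12471634  0.07      ] [0.4441074  0.06924378 0.07      ]
screws [array([ 0.63938343, -0.11277154,  0.07      ]), array([ 0.50203467, -0.13901295,  0.07      ])] [array([ 0.64427179, -0.11307871,  0.07      ]), array([ 0.50724495, -0.13920243,  0.07      ])]
blade [ 0.5703708  -0.08549636  0.099     ] [ 0.56185861 -0.10991499  0.099     ]
```

View pics/tz2.png

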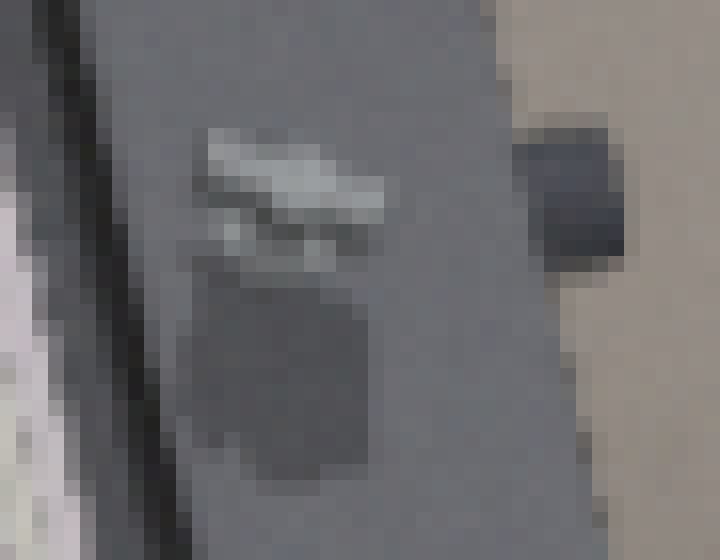

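View pics/sz2.png

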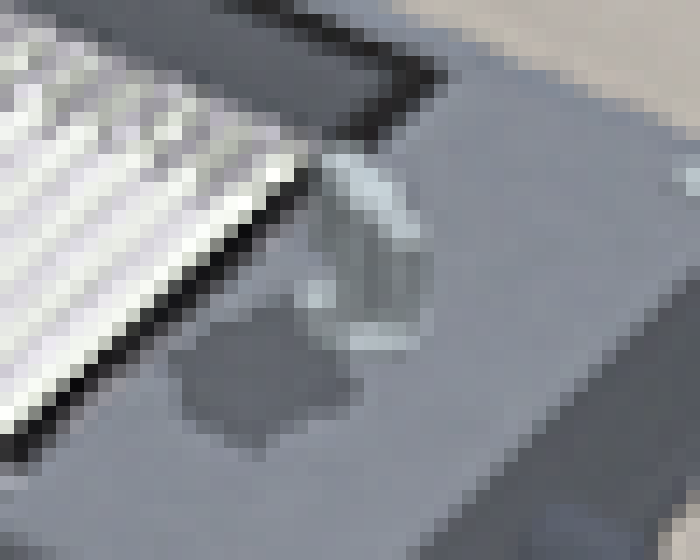

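```bash
cat >> h.py <<'E'
def tri(obs):
    A=np.zeros((3,3));b=np.zeros(3);rs=[]
    for f,u,v in obs:
        c,d=ray(f,u,v);d=d/np.linalg.norm(d);P=np.eye(3)-np.outer(d,d);A+=P;b+=P@c;rs.append((c,d,P))
    x=np.linalg.solve(A,b);return x,[np.linalg.norm(P@(x-c)) for c,d,P in rs]
E
python3 - <<'E'
from rig import *
from h import *
f=grab_frame("top");g=grab_frame("scene")
t=lambda u,v:(u/16+360-.5,v/16+195-.5); s=lambda u,v:(u/14+335-.5,v/14+205-.5)
print("wing centre",tri([(f,*t(296,178)),(g,*s(378,200))]))
for nm,F,a,b in(("top",f,t(207,152),t(385,203)),("scene",g,s(333,163),s(418,240))):
  A,B=onz(F,*a,.099),onz(F,*b,.099);d=A-B;print(nm,A,B,np.linalg.norm(d),np.degrees(np.arctan2(d[1],d[0])))
zt=lambda u,v:(u/6+285-.42,v/6+165-.42);zs=lambda u,v:(u/4+265-.38,v/4+125-.38)
print("screws",tri([(f,*zt(584,91)),(g,*zs(479,371))]),tri([(f,*zt(656,410)),(g,*zs(362,488))]))
# panel free edge corners (top/outer)
print("panel corners",tri([(f,*zt(258,12)),(g,*zs(313,33))]),tri([(f,*zt(333,425)),(g,*zs(167,133))]))
# hypotheses
y=np.radians(10.6);c=np.array([.5525,-.0205])
R=np.array([[np.cos(y),-np.sin(y)],[np.sin(y),np.cos(y)]])
for px,F in((f,"top"),(g,"scene")):
  print(F,[proj(px,[*(c+R@q),.07]).round(1).tolist() for q in([.085,-.12],[-.085,-.12],[-.085,.12],[.085,.12])])
E
```

```text
wing centre (array([ 0.56770988, -0.09927713,  0.09739628]), [np.float64(0.0017787008414663849), np.float64(0.001778700841466335)])
top [ 0.57015867 -0.08431815  0.099     ] [ 0.56199887 -0.11151669  0.099     ] 0.028396178947073986 73.30030316768571
scene [ 0.56971273 -0.08905039  0.099     ] [ 0.56467229 -0.11355407  0.099     ] 0.02501672040146345 78.37632256406866
screws (array([ 0.64029988, -0.11378812,  0.07201448]), [np.float64(0.0018447952416940343), np.float64(0.0018447952416940135)]) (array([ 0.50325064, -0.13999567,  0.07245776]), [np.float64(0.0020092332384728335), np.float64(0.0020092332384729975)])
panel corners (array([0.61888028, 0.02411451, 0.26444716]), [np.float64(0.0011463897325837628), np.float64(0.0011463897325837316)]) (array([ 0.47271501, -0.00217792,  0.26354565]), [np.float64(0.0028133919630258073), np.float64(0.0028133919630258107)])
top [[385.6, 172.7], [400.1, 237.3], [305.5, 255.4], [293.6, 189.9]]
scene [[390.8, 216.9], [355.1, 253.0], [275.3, 214.4], [314.9, 184.7]]
```

The two views agree. The sampler's yaw is about 10.5° and its centre about (0.552, -0.020). The wing is at (0.567, -0.099), with the blade at about 75° in world axes, so the wing joint is about 1.13 rad. The panel's free edge is at z 0.264, as specified. Next I'll plan the move over the wing, staying above the panel.

```bash
cat >> h.py <<'E'
def down(ydeg):  # tool down, tool y at angle ydeg
    a=np.radians(ydeg);y=np.array([np.cos(a),np.sin(a),0]);z=np.array([0,0,-1.]);return np.column_stack([np.cross(y,z),y,z])
def plan(p0,R0,p1,R1,n,g):
    from scipy.spatial.transform import Rotation as Ro
    w=Ro.from_matrix(R0.T@R1).as_rotvec();R=R0.copy();p=np.array(p0);rows=[]
    for i in range(n):
        s=R.T@(np.array(p1)-p)/(n-i); ww=Ro.from_matrix(R.T@R1).as_rotvec()/(n-i)
        r=np.round(np.r_[s/.08,ww/np.pi],3);rows.append(r.tolist()+[g]);p=p+R@(r[:3]*.08);R=R@Ro.from_rotvec(r[3:]*np.pi).as_matrix()
    import json
    for i in range(0,n,8):print(json.dumps(rows[i:i+8]))
    return p,R
E
python3 - <<'E'
from rig import *
from h import *
o=observe();p=np.array(o["tcp_pos"]);R=np.array(o["ee_rot"])
p,R=plan(p,R,p+[0,0,.16],R,4,-1)
p,R=plan(p,R,[.567,-.099,.35],down(-15),20,-1);print(p)
E
```

```text
[[0.0, -0.0, -0.5, 0.0, 0.0, 0.0, -1], [0.0, -0.0, -0.5, 0.0, 0.0, 0.0, -1], [0.0, -0.001, -0.5, 0.0, 0.0, 0.0, -1], [0.0, -0.0, -0.5, 0.0, 0.0, 0.0, -1]]
[[-0.347, -0.265, 0.005, -0.0, 0.0, 0.022, -1], [-0.365, -0.24, 0.005, -0.0, 0.0, 0.022, -1], [-0.38, -0.214, 0.005, -0.0, 0.0, 0.022, -1], [-0.394, -0.188, 0.005, -0.0, 0.0, 0.022, -1], [-0.406, -0.16, 0.005, -0.0, 0.0, 0.022, -1], [-0.416, -0.131, 0.005, -0.0, 0.0, 0.022, -1], [-0.424, -0.102, 0.005, -0.0, 0.0, 0.022, -1], [-0.43, -0.073, 0.005, -0.0, 0.0, 0.022, -1]]
[[-0.435, -0.043, 0.004, -0.0, 0.0, 0.022, -1], [-0.436, -0.013, 0.005, -0.0, 0.0, 0.022, -1], [-0.436, 0.017, 0.004, -0.0, 0.0, 0.022, -1], [-0.434, 0.047, 0.005, -0.0, 0.0, 0.022, -1], [-0.43, 0.077, 0.004, -0.0, 0.0, 0.022, -1], [-0.423, 0.107, 0.005, -0.0, 0.0, 0.023, -1], [-0.415, 0.137, 0.004, -0.0, 0.0, 0.022, -1], [-0.404, 0.165, 0.005, -0.0, 0.0, 0.023, -1]]
[[-0.391, 0.194, 0.004, -0.0, 0.0, 0.022, -1], [-0.377, 0.221, 0.005, -0.0, 0.0, 0.023, -1], [-0.36, 0.248, 0.004, -0.0, 0.0, 0.022, -1], [-0.342, 0.272, 0.005, -0.0, 0.0, 0.023, -1]]
[ 0.56703091 -0.09903955  0.34996464]
```

Request:
play_rows(commands=[[0,0,-0.5,0,0,0,-1],[0,0,-0.5,0,0,0,-1],[0,0,-0.5,0,0,0,-1],[0,0,-0.5,0,0,0,-1]])

```text
time_s: 0.7
tcp_pos: [0.2441, 0.5203, 0.3592]
ee_rot: [[-0.905, 0.425, 0.0], [0.425, 0.905, 0.0], [0.0, 0.0, -1.0]]
force: [-0.2, 0.5, -1.3]
width: 0.997
```

Request:
play_rows(commands=[[-0.35,-0.265,0,0,0,0.022,-1],[-0.365,-0.24,0,0,0,0.022,-1],[-0.38,-0.215,0,0,0,0.022,-1],[-0.395,-0.19,0,0,0,0.022,-1],[-0.405,-0.16,0,0,0,0.022,-1],[-0.415,-0.13,0,0,0,0.022,-1],[-0.425,-0.1,0,0,0,0.022,-1],[-0.43,-0.075,0,0,0,0.022,-1]])

```text
time_s: 1.5
tcp_pos: [0.3739, 0.2713, 0.3577]
ee_rot: [[-0.545, 0.838, 0.0], [0.838, 0.545, 0.0], [-0.0, 0.0, -1.0]]
force: [-0.3, 0.6, 0.2]
width: 1.002
```

Request:
play_rows(commands=[[-0.435,-0.045,0,0,0,0.022,-1],[-0.435,-0.015,0,0,0,0.022,-1],[-0.435,0.015,0,0,0,0.022,-1],[-0.435,0.045,0,0,0,0.022,-1],[-0.43,0.075,0,0,0,0.022,-1],[-0.425,0.105,0,0,0,0.022,-1],[-0.415,0.135,0,0,0,0.022,-1],[-0.405,0.165,0,0,0,0.022,-1]])

```text
time_s: 2.3
tcp_pos: [0.5021, 0.023, 0.3576]
ee_rot: [[-0.023, 1.0, 0.0], [1.0, 0.023, 0.0], [0.0, 0.0, -1.0]]
force: [0.5, 0.3, -0.8]
width: 0.998
```

Request:
play_rows(commands=[[-0.39,0.195,0,0,0,0.022,-1],[-0.375,0.22,0,0,0,0.022,-1],[-0.36,0.25,0,0,0,0.022,-1],[-0.34,0.27,0,0,0,0.022,-1],[0,0,0,0,0,0,-1],[0,0,0,0,0,0,-1]])

```text
time_s: 2.9
tcp_pos: [0.5674, -0.099, 0.3569]
ee_rot: [[0.248, 0.969, -0.001], [0.969, -0.248, 0.001], [0.001, -0.002, -1.0]]
force: [-0.1, 0.2, -0.3]
width: 1.002
```

Request:
play_rows(commands=[[0,0,0.5,0,0,0,-1],[0,0,0.5,0,0,0,-1],[0,0,0.5,0,0,0,-1],[0,0,0.5,0,0,0,-1],[0,0,0.5,0,0,0,-1],[0,0,0,0,0,0,-1]])

```text
time_s: 3.5
tcp_pos: [0.5624, -0.0958, 0.1527]
ee_rot: [[0.246, 0.969, -0.012], [0.969, -0.246, 0.004], [0.001, -0.012, -1.0]]
force: [-0.6, -0.2, -0.0]
width: 1.005
```

```bash
python3 - <<'E'
from rig import *
from h import *
for n,(a,b,c,d),k in(("top",(150,270,300,430),5),("scene",(90,270,270,430),4)):
    f=grab_frame(n);cv2.imwrite(f"pics/{n}1.png",cv2.resize(f["image"][a:b,c:d],None,fx=k,fy=k,interpolation=cv2.INTER_CUBIC))
E
```

```text
(no output)
```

View pics/top1.png

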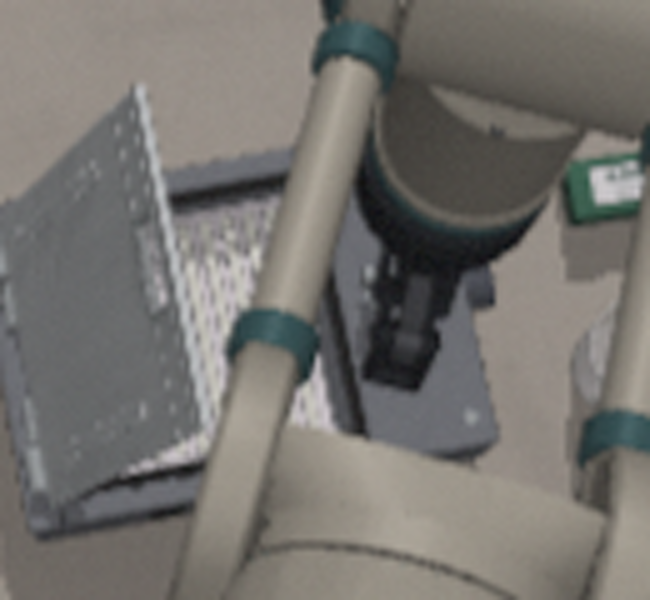

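View pics/scene1.png

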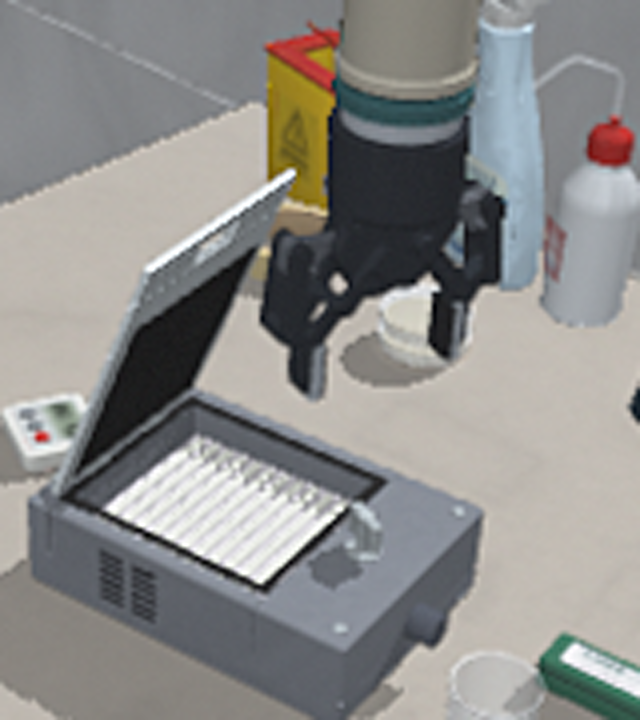

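The arm and fingers are clear of the panel, and the wing at about (365,530) in the scene crop is unchanged. I'll descend onto it.

```bash
python3 - <<'E'
from rig import *
from h import *
o=observe();p=np.array(o["tcp_pos"]);R=np.array(o["ee_rot"]);print(p)
p,R=plan(p,R,[.567,-.099,.13],down(-15),2,-1)
E
```

```text
[ 0.56740032 -0.09771584  0.15847645]
[[-0.008, -0.0, 0.178, 0.0, -0.0, 0.002, -1], [-0.009, -0.001, 0.178, 0.0, -0.0, 0.002, -1]]
```

Request:
play_rows(commands=[[-0.01,0,0.17,0,0,0.003,-1],[-0.005,0,0.17,0,0,0,-1],[0,0,0.17,0,0,0,-1],[0,0,0.17,0,0,0,-1],[0,0,0.17,0,0,0,-1],[0,0,0.15,0,0,0,-1],[0,0,0,0,0,0,-1],[0,0,0,0,0,0,-1]])

```text
time_s: 4.4
tcp_pos: [0.5682, -0.0999, 0.079]
ee_rot: [[0.257, 0.967, 0.002], [0.967, -0.257, -0.001], [0.0, 0.002, -1.0]]
force: [0.7, -1.5, 0.2]
width: 1.0
```

Request:
play_rows(commands=[[0,0,0,0,0,0,1],[0,0,0,0,0,0,1],[0,0,0,0,0,0,1],[0,0,0,0,0,0,1],[0,0,0,0,0,0,1],[0,0,0,0,0,0,1],[0,0,0,0,0,0,1],[0,0,0,0,0,0,1]], force=40)

```text
time_s: 5.2
tcp_pos: [0.5672, -0.0998, 0.0776]
ee_rot: [[0.257, 0.966, -0.0], [0.966, -0.257, 0.0], [0.0, -0.0, -1.0]]
force: [-0.5, -0.1, -0.2]
width: -0.004
```

```bash
python3 - <<'E'
from rig import *
from h import *
o=observe();print(o["width"],o["tcp_pos"],o["force"],o["moment"])
for n,(a,b,c,d),k in(("top",(180,240,340,410),9),("scene",(160,260,310,410),6)):
    f=grab_frame(n);cv2.imwrite(f"pics/{n}2.png",cv2.resize(f["image"][a:b,c:d],None,fx=k,fy=k,interpolation=cv2.INTER_CUBIC));print(proj(f,[.567,-.0985,.099]),proj(f,o["tcp_pos"]))
E
```

```text
-0.004154544688732477 [ 0.56715433 -0.0997535   0.07755056] [-0.45072702 -0.10469877 -0.22042317] [0.04626057 0.01353977 0.01783103]
[378.22241937 205.22505882] [377.84392997 206.86110116]
[360.39206132 218.37575127] [360.18961595 225.45154189]
```

View pics/top2.png

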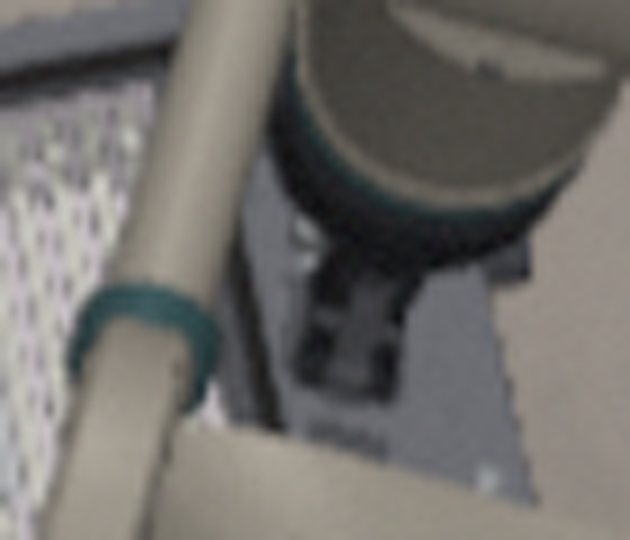

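View pics/scene2.png

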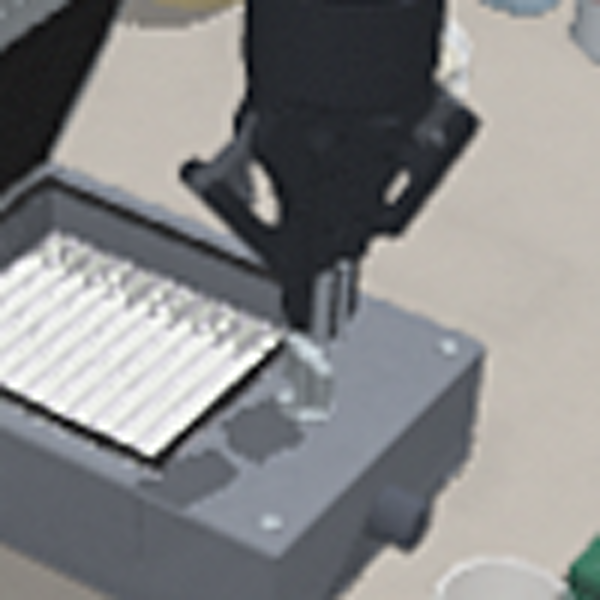

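```bash
python3 - <<'E'
from rig import *
from h import *
g=grab_frame("scene");f=grab_frame("top")
cv2.imwrite("pics/s3.png",cv2.resize(g["image"][195:240,340:390],None,fx=14,fy=14,interpolation=cv2.INTER_NEAREST))
cv2.imwrite("pics/t3.png",cv2.resize(f["image"][195:235,360:410],None,fx=14,fy=14,interpolation=cv2.INTER_NEAREST))
u,v=310+328/6,160+338/6
for z in(.0776,.09,.1,.11): print(z,onz(g,u,v,z))
E
```

```text
0.0776 [ 0.60248589 -0.08268258  0.0776    ]
0.09 [ 0.58989791 -0.09274993  0.09      ]
0.1 [ 0.57974631 -0.10086877  0.1       ]
0.11 [ 0.5695947 -0.1089876  0.11     ]
```

View pics/s3.png

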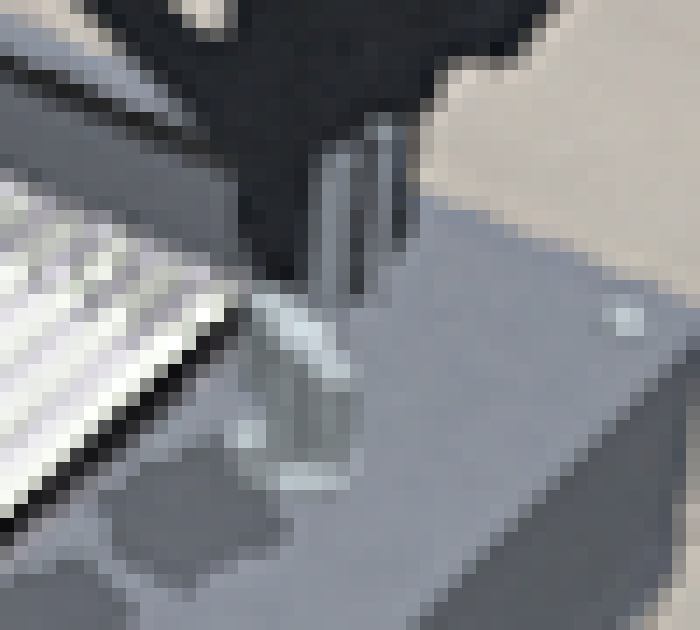

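View pics/t3.png

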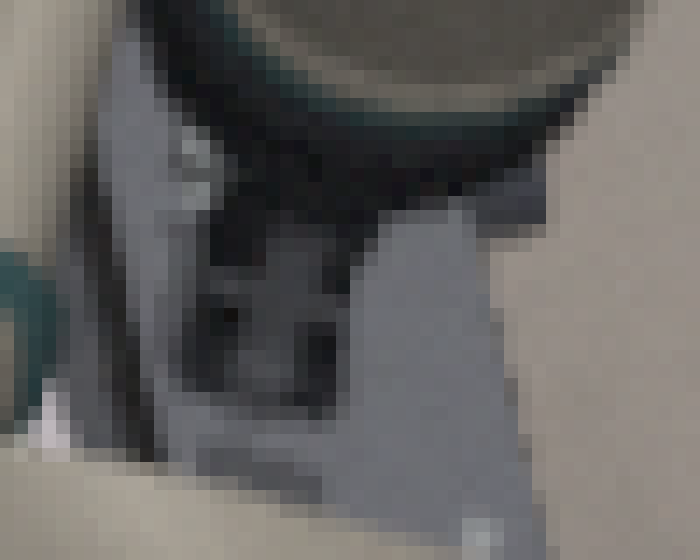

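```bash
python3 - <<'E'
from rig import *
from h import *
g=grab_frame("scene")
for z in(.158,.171,.19):
  print(z,proj(g,[.608,-.109,z]),proj(g,[.526,-.087,z]))
E
```

```text
0.158 [376.97740291 193.88290123] [346.60446247 203.44095077]
0.171 [377.48166231 189.41042779] [346.9081818 198.8993076]
0.19 [378.23130207 182.76158003] [347.35993162 192.14410206]
```

```bash
python3 - <<'E'
from rig import *
from h import *
g=grab_frame("scene");f=grab_frame("top")
p=np.array([.244,.5205,.2105]);d=np.array([.425,.905,0])*.0425
for s in(1,-1):
  print(proj(g,p+s*d),proj(f,p+s*d))
a=cv2.imread('pics/top0.png');cv2.imwrite('pics/a.png',cv2.resize(a[320:400,20:120],None,fx=7,fy=7,interpolation=cv2.INTER_CUBIC))
a=cv2.imread('pics/scene0.png');cv2.imwrite('pics/b.png',cv2.resize(a[40:140,55:145],None,fx=6,fy=6,interpolation=cv2.INTER_CUBIC))
E
```

```text
[110.00978093 122.18083573] [ 73.97906263 338.61436909]
[109.27021969 136.46760374] [108.91973911 356.50977729]
```

View pics/a.png

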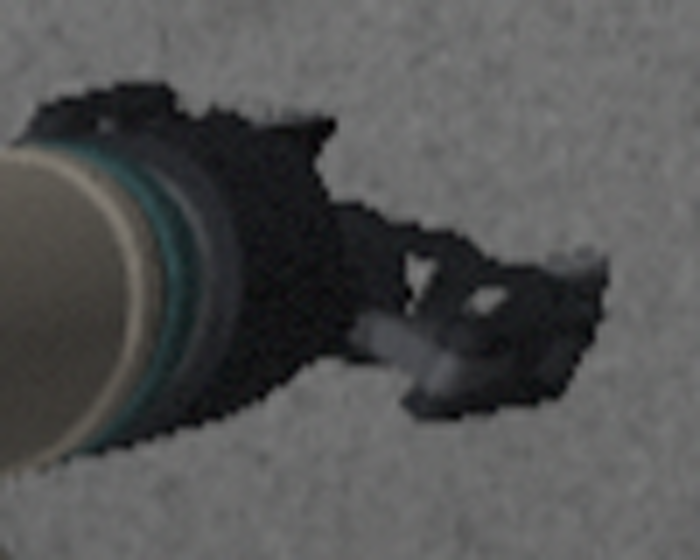

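View pics/b.png

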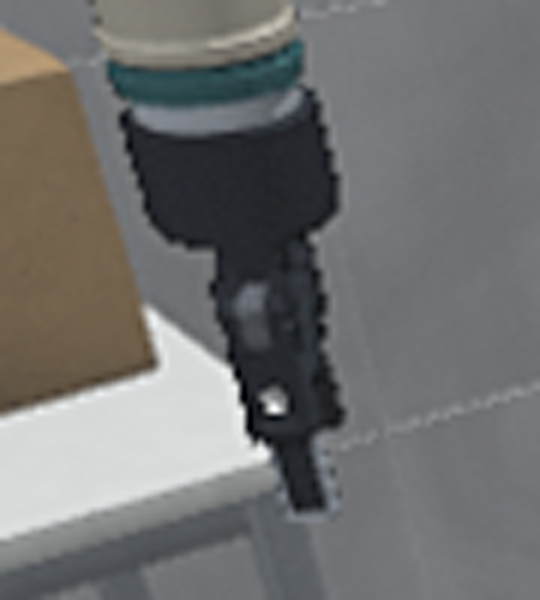

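```bash
python3 - <<'E'
from rig import *
from h import *
g=grab_frame("scene");f=grab_frame("top")
print(tri([(f,105.5,357.5),(g,107,124.5)]),"expected",np.array([.244,.5205,.2105])-np.array([.425,.905,0])*.0425)
for z in(.2105,.22,.23,.24): print(z,onz(f,105.5,357.5,z),onz(f,66,338.5,z),onz(g,107,124.5,z))
E
```

```text
(array([0.2270736 , 0.47195309, 0.24792685]), [np.float64(0.0018638953212489168), np.float64(0.0018638953212489044)]) expected [0.2259375 0.4820375 0.2105   ]
0.2105 [0.2239851  0.48900125 0.2105    ] [0.26234347 0.57581317 0.2105    ] [0.25016563 0.55101728 0.2105    ]
0.22 [0.22519105 0.48440394 0.22      ] [0.26317476 0.57036796 0.22      ] [0.24399661 0.53145071 0.22      ]
0.23 [0.22646046 0.47956468 0.23      ] [0.2640498  0.56463616 0.23      ] [0.2375029  0.51085432 0.23      ]
0.24 [0.22772987 0.47472541 0.24      ] [0.26492484 0.55890435 0.24      ] [0.23100919 0.49025793 0.24      ]
```

The fingers closed on nothing (width 0, no force). Both the start views and the scene view now show the fingertips about 25–30 mm higher than the reported TCP. The sampler's heights measured in the same cameras match the specification, so the reported TCP z looks offset. I'll check by gently touching the blade top with the shut fingers.

Request:
play_rows(commands=[[0,0,0.03,0,0,0,1],[0,0,0,0,0,0,1]])

```text
time_s: 5.85
tcp_pos: [0.5669, -0.0997, 0.0748]
ee_rot: [[0.257, 0.966, -0.001], [0.966, -0.257, 0.0], [0.0, -0.001, -1.0]]
force: [-0.6, -0.3, -0.9]
width: -0.003
```

Request:
play_rows(commands=[[0,0,0.02,0,0,0,1],[0,0,0,0,0,0,1]])

```text
time_s: 6.05
tcp_pos: [0.567, -0.0997, 0.0733]
ee_rot: [[0.257, 0.966, -0.0], [0.966, -0.257, 0.0], [0.0, -0.001, -1.0]]
force: [-0.4, 0.3, 0.4]
width: -0.0
```

Request:
play_rows(commands=[[0,0,0.02,0,0,0,1],[0,0,0,0,0,0,1]])

```text
time_s: 6.25
tcp_pos: [0.567, -0.0998, 0.0718]
ee_rot: [[0.257, 0.966, -0.0], [0.966, -0.257, 0.0], [0.0, -0.0, -1.0]]
force: [0.4, -0.6, -0.3]
width: 0.0
```

Request:
play_rows(commands=[[0,0,0.02,0,0,0,1],[0,0,0,0,0,0,1]])

```text
time_s: 6.45
tcp_pos: [0.567, -0.0997, 0.0702]
ee_rot: [[0.257, 0.966, -0.0], [0.966, -0.257, 0.0], [0.0, -0.0, -1.0]]
force: [-0.3, 0.0, 0.8]
width: 0.002
```

Request:
play_rows(commands=[[0,0,0.02,0,0,0,1],[0,0,0,0,0,0,1]])

```text
time_s: 6.65
tcp_pos: [0.567, -0.0997, 0.0686]
ee_rot: [[0.257, 0.966, -0.0], [0.966, -0.257, 0.0], [0.0, -0.0, -1.0]]
force: [-0.3, -0.3, 0.1]
width: 0.002
```

Request:
play_rows(commands=[[0,0,0.02,0,0,0,1],[0,0,0,0,0,0,1]])

```text
time_s: 6.85
tcp_pos: [0.567, -0.0997, 0.067]
ee_rot: [[0.257, 0.966, -0.0], [0.966, -0.257, 0.0], [0.0, -0.0, -1.0]]
force: [0.3, 0.9, -0.5]
width: -0.006
```

```bash
python3 - <<'E'
from rig import *
from h import *
g=grab_frame("scene")
cv2.imwrite("pics/s4.png",cv2.resize(g["image"][195:240,340:390],None,fx=14,fy=14,interpolation=cv2.INTER_NEAREST))
E
```

```text
(no output)
```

View pics/s4.png

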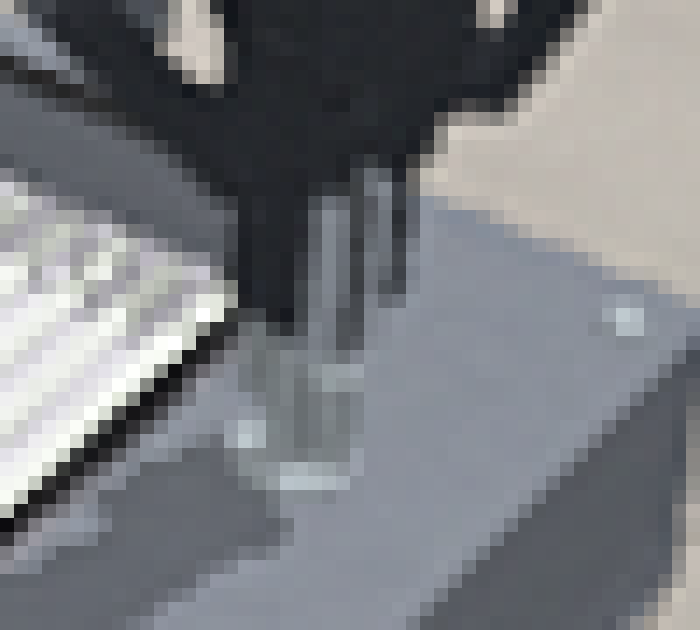

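The fingertips now overlap the middle of the blade top at about (290,330), so contact is close.

Request:
play_rows(commands=[[0,0,0.015,0,0,0,1],[0,0,0,0,0,0,1]])

```text
time_s: 7.1
tcp_pos: [0.567, -0.0998, 0.0658]
ee_rot: [[0.257, 0.966, -0.0], [0.966, -0.257, 0.0], [0.0, -0.0, -1.0]]
force: [-0.2, 0.5, -0.0]
width: 0.005
```

Request:
play_rows(commands=[[0,0,0.015,0,0,0,1],[0,0,0,0,0,0,1]])

```text
time_s: 7.3
tcp_pos: [0.5673, -0.0998, 0.0653]
ee_rot: [[0.257, 0.966, 0.001], [0.966, -0.257, -0.0], [0.0, 0.001, -1.0]]
force: [-0.7, -0.0, 3.8]
width: -0.003
```

Contact came at a reported z of 0.0655, where the true height is 0.099. The reported TCP therefore reads about 33 mm low, and I'll allow for that from here on. Next I rise, open and regrip at a reported z of about 0.045.

Request:
play_rows(commands=[[0,0,-0.35,0,0,0,1],[0,0,-0.1,0,0,0,-1],[0,0,0,0,0,0,-1],[0,0,0,0,0,0,-1],[0,0,0,0,0,0,-1],[0,0,0,0,0,0,-1],[0,0,0,0,0,0,-1],[0,0,0,0,0,0,-1]])

```text
time_s: 8.1
tcp_pos: [0.567, -0.0997, 0.1004]
ee_rot: [[0.257, 0.966, -0.001], [0.966, -0.257, 0.0], [0.0, -0.001, -1.0]]
force: [-0.2, -0.4, 0.5]
width: 1.0
```

Request:
play_rows(commands=[[0,0,0.15,0,0,0,-1],[0,0,0.15,0,0,0,-1],[0,0,0.15,0,0,0,-1],[0,0,0.1,0,0,0,-1],[0,0,0.05,0,0,0,-1],[0,0,0,0,0,0,-1]])

```text
time_s: 8.7
tcp_pos: [0.5667, -0.0996, 0.0519]
ee_rot: [[0.257, 0.966, -0.002], [0.966, -0.257, 0.001], [0.0, -0.002, -1.0]]
force: [-0.0, 0.3, 0.6]
width: 0.998
```

Request:
play_rows(commands=[[0,0,0.05,0,0,0,-1],[0,0,0.025,0,0,0,-1],[0,0,0,0,0,0,-1]])

```text
time_s: 9.0
tcp_pos: [0.5672, -0.0998, 0.0468]
ee_rot: [[0.257, 0.966, 0.0], [0.966, -0.257, 0.0], [0.0, 0.0, -1.0]]
force: [-0.1, 0.2, -0.1]
width: 0.999
```

Request:
play_rows(commands=[[0,0,0,0,0,0,1],[0,0,0,0,0,0,1],[0,0,0,0,0,0,1],[0,0,0,0,0,0,1],[0,0,0,0,0,0,1],[0,0,0,0,0,0,1],[0,0,0,0,0,0,1],[0,0,0,0,0,0,1]], force=30)

```text
time_s: 9.8
tcp_pos: [0.5669, -0.0998, 0.0469]
ee_rot: [[0.257, 0.966, -0.0], [0.966, -0.257, 0.0], [0.0, -0.0, -1.0]]
force: [-1.6, 0.2, 2.3]
width: 0.084
```

The blade is gripped (opening about 7 mm). Now I turn the wing 64.5° clockwise.

Request:
play_rows(commands=[[0,0,0,0,0,0.03,1],[0,0,0,0,0,0.03,1],[0,0,0,0,0,0.03,1],[0,0,0,0,0,0.03,1],[0,0,0,0,0,0.03,1],[0,0,0,0,0,0.03,1]])

```text
time_s: 10.4
tcp_pos: [0.5654, -0.0989, 0.0469]
ee_rot: [[0.737, 0.676, -0.003], [0.676, -0.737, 0.002], [-0.001, -0.003, -1.0]]
force: [-4.2, 3.1, 5.6]
width: 0.085
```

Request:
play_rows(commands=[[0,0,0,0,0,0.03,1],[0,0,0,0,0,0.03,1],[0,0,0,0,0,0.03,1],[0,0,0,0,0,0.03,1],[0,0,0,0,0,0.03,1],[0,0,0,0,0,0.029,1],[0,0,0,0,0,0,1],[0,0,0,0,0,0,1]])

```text
time_s: 11.2
tcp_pos: [0.5647, -0.0974, 0.0469]
ee_rot: [[0.983, 0.182, -0.004], [0.182, -0.983, 0.004], [-0.004, -0.005, -1.0]]
force: [-4.9, 5.1, 6.4]
width: 0.08
```

Request:
play_rows(commands=[[0,0,0,0,0,0,0],[0,0,0,0,0,0,0],[0,0,0,0,0,0,0],[0,0,0,0,0,0,0],[0,0,-0.3,0,0,0,0],[0,0,-0.5,0,0,0,0],[0,0,-0.5,0,0,0,0],[0,0,-0.5,0,0,0,0]])

```text
time_s: 12.0
tcp_pos: [0.5671, -0.0999, 0.1921]
ee_rot: [[0.983, 0.182, -0.0], [0.182, -0.983, -0.0], [-0.0, -0.0, -1.0]]
force: [0.4, -0.0, 0.2]
width: 0.5
```

Request:
play_rows(commands=[[0,0,-0.5,0,0,0,0],[0,0,-0.5,0,0,0,0],[0,0,-0.5,0,0,0,0],[0,0,-0.4,0,0,0,1],[0,0,0,0,0,0,1],[0,0,0,0,0,0,1]])

```text
time_s: 12.6
tcp_pos: [0.5674, -0.1, 0.3432]
ee_rot: [[0.983, 0.182, 0.001], [0.182, -0.983, -0.0], [0.001, 0.001, -1.0]]
force: [-0.3, -0.1, -1.0]
width: 0.007
```

```bash
python3 - <<'E'
from rig import *
from h import *
g=grab_frame("scene");f=grab_frame("top")
cv2.imwrite("pics/s5.png",cv2.resize(g["image"][60:260,250:410],None,fx=4,fy=3,interpolation=cv2.INTER_CUBIC))
cv2.imwrite("pics/s6.png",cv2.resize(g["image"][205:245,335:385],None,fx=14,fy=14,interpolation=cv2.INTER_NEAREST))
cv2.imwrite("pics/t5.png",cv2.resize(f["image"][150:270,285:435],None,fx=5,fy=5,interpolation=cv2.INTER_CUBIC))
E
```

```text
(no output)
```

View pics/s5.png

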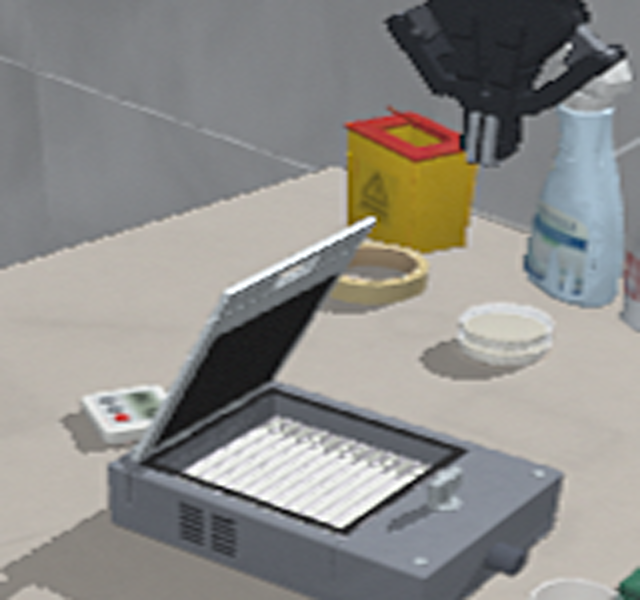

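View pics/s6.png

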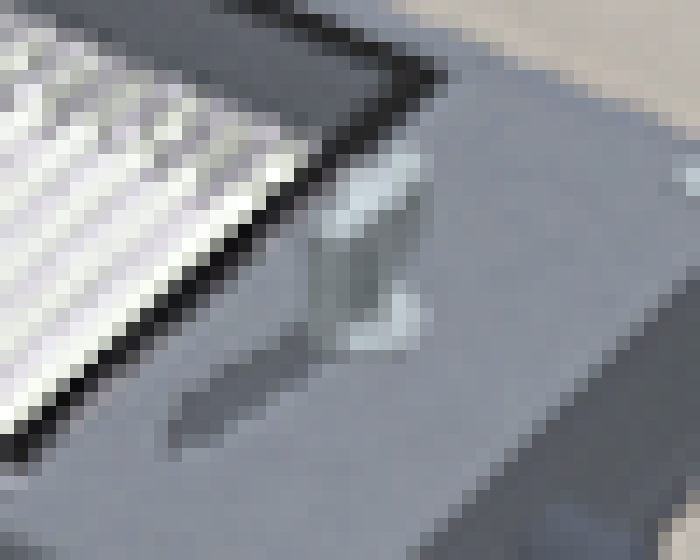

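View pics/t5.png

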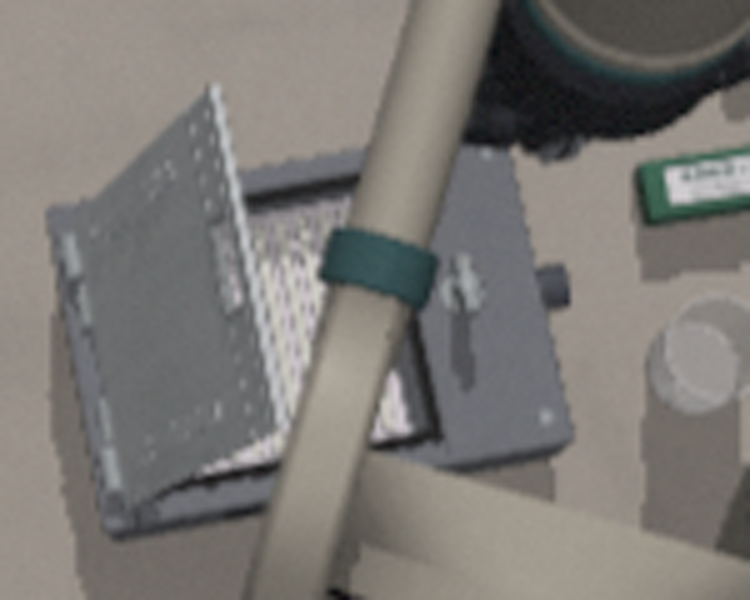

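```bash
python3 - <<'E'
from rig import *
from h import *
g=grab_frame("scene");f=grab_frame("top")
s=lambda u,v:(u/14+335-.5,v/14+205-.5)
for a,b in(((322,230),(400,155)),((352,238),(428,170)),((337,225),(415,160))):
  A,B=onz(g,*s(*a),.099),onz(g,*s(*b),.099);d=B-A;print(A,B,np.linalg.norm(d),np.degrees(np.arctan2(d[1],d[0])))
print(proj(g,[.567,-.0985,.099]))
cv2.imwrite("pics/t6.png",cv2.resize(f["image"][195:230,360:405],None,fx=16,fy=16,interpolation=cv2.INTER_NEAREST))
E
```

```text
[ 0.55442424 -0.10055758  0.099     ] [ 0.58011909 -0.09538503  0.099     ] 0.026210317760482407 11.38192306459346
[ 0.55663339 -0.1055371   0.099     ] [ 0.58057926 -0.10154955  0.099     ] 0.024275613722759992 9.454349339529514
[ 0.55737065 -0.1013551   0.099     ] [ 0.5810102  -0.09811021  0.099     ] 0.023861220594601537 7.815895277922567
[360.39206132 218.37575127]
```

View pics/t6.png

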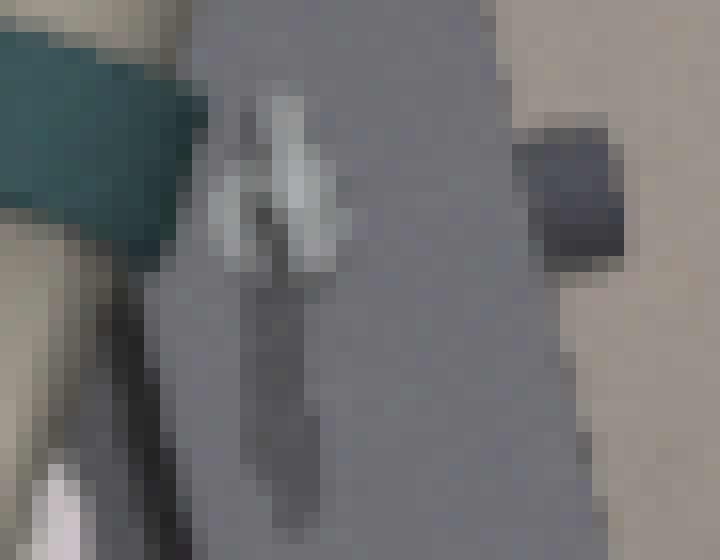

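The wing is aligned: the blade's top edge runs at about 8–12° in both views, against the sampler's 10.5°. Next I move over the panel to the hinge side, with the jaws turned 90°.

```bash
cat >> h.py <<'E'
YAW=np.radians(10.5);EX=np.array([np.cos(YAW),np.sin(YAW),0]);EY=np.array([-np.sin(YAW),np.cos(YAW),0])
H=np.array([.5518,-.0197,0])+.105*EY
ZO=-.0335
def own(y,z): return H+EY*y+np.array([0,0,z+ZO])
def corner(ph,r=.148): return own(-r*np.cos(ph)+.0025*np.sin(ph)+.011,.0745+r*np.sin(ph)+.0025*np.cos(ph))
E
python3 - <<'E'
from rig import *
from h import *
o=observe();p=np.array(o["tcp_pos"]);R=np.array(o["ee_rot"]);print(o["joint_pos"],o["time_s"])
print("contact start",corner(1.2))
p,R=plan(p,R,own(.01,.376),down(10.5),12,1);print(p)
E
```

```text
[-2.95151569e-01  2.35722391e-01  1.21597602e+00  5.90613458e-05
  1.69329566e+00  1.09250409e+00] 12.8
contact start [0.54000915 0.04391772 0.17984768]
[[0.0, -0.204, -0.001, -0.0, 0.0, -0.042, 1], [0.027, -0.203, -0.001, -0.0, 0.0, -0.042, 1], [0.053, -0.197, -0.001, -0.0, 0.0, -0.042, 1], [0.079, -0.189, -0.001, -0.0, 0.0, -0.042, 1], [0.103, -0.177, -0.001, -0.0, 0.0, -0.042, 1], [0.126, -0.161, -0.001, -0.0, -0.0, -0.041, 1], [0.145, -0.144, -0.002, -0.0, -0.0, -0.042, 1], [0.163, -0.124, -0.001, -0.0, -0.0, -0.041, 1]]
[[0.177, -0.102, -0.002, -0.0, -0.0, -0.042, 1], [0.189, -0.077, -0.001, -0.0, -0.0, -0.041, 1], [0.198, -0.053, -0.002, -0.001, -0.0, -0.042, 1], [0.203, -0.026, -0.002, 0.0, -0.0, -0.041, 1]]
[0.53083706 0.09337769 0.34253746]
```

Request:
play_rows(commands=[[0,-0.205,0,0,0,-0.042,1],[0.027,-0.203,0,0,0,-0.042,1],[0.053,-0.197,0,0,0,-0.042,1],[0.08,-0.19,0,0,0,-0.042,1],[0.103,-0.177,0,0,0,-0.042,1],[0.126,-0.161,0,0,0,-0.041,1],[0.145,-0.145,0,0,0,-0.042,1],[0.163,-0.124,0,0,0,-0.041,1]])

```text
time_s: 13.6
tcp_pos: [0.5427, 0.0298, 0.3415]
ee_rot: [[0.327, 0.945, -0.002], [0.945, -0.327, 0.0], [-0.001, -0.002, -1.0]]
force: [-0.4, -0.5, 0.2]
width: -0.001
```

Request:
play_rows(commands=[[0.177,-0.102,0,0,0,-0.042,1],[0.19,-0.077,0,0,0,-0.041,1],[0.198,-0.053,0,0,0,-0.042,1],[0.203,-0.026,0,0,0,-0.041,1],[0,0,0,0,0,0,1],[0,0,0,0,0,0,1]])

```text
time_s: 14.2
tcp_pos: [0.5312, 0.0933, 0.342]
ee_rot: [[-0.18, 0.984, -0.001], [0.984, 0.18, -0.001], [-0.001, -0.001, -1.0]]
force: [1.2, -1.1, 0.3]
width: -0.001
```

```bash
python3 - <<'E'
from rig import *
from h import *
o=observe();p=np.array(o["tcp_pos"]);R=np.array(o["ee_rot"]);print(p,R.round(3).tolist())
c=corner(1.2)
p,R=plan(p,R,np.array([p[0],p[1],c[2]+.01]),down(10.5),6,1)
p,R=plan(p,R,c+.015*EY,down(10.5),4,1);print(p)
E
```

```text
[0.53120245 0.09326094 0.34199111] [[-0.18, 0.984, -0.001], [0.984, 0.18, -0.001], [-0.001, -0.001, -1.0]]
[[0.0, 0.0, 0.317, -0.0, 0.0, -0.0, 1], [0.0, 0.001, 0.317, -0.0, 0.0, -0.0, 1], [0.0, 0.0, 0.317, -0.0, 0.0, -0.0, 1], [0.0, 0.001, 0.317, -0.0, 0.0, -0.0, 1], [0.0, 0.0, 0.317, -0.0, 0.0, -0.0, 1], [0.001, 0.001, 0.317, -0.0, 0.0, -0.001, 1]]
[[-0.11, -0.001, 0.031, -0.0, 0.0, 0.0, 1], [-0.11, -0.001, 0.031, -0.0, 0.0, 0.0, 1], [-0.109, -0.001, 0.032, -0.0, 0.0, 0.0, 1], [-0.11, -0.002, 0.031, -0.0, 0.0, 0.0, 1]]
[0.53724371 0.05865842 0.17984946]
```

Request:
play_rows(commands=[[0,0,0.32,0,0,0,1],[0,0,0.32,0,0,0,1],[0,0,0.32,0,0,0,1],[0,0,0.32,0,0,0,1],[0,0,0.32,0,0,0,1],[0,0,0.3,0,0,0,1],[0,0,0,0,0,0,1],[0,0,0,0,0,0,1]])

```text
time_s: 15.0
tcp_pos: [0.5316, 0.0928, 0.1908]
ee_rot: [[-0.18, 0.984, -0.001], [0.984, 0.18, -0.0], [-0.0, -0.001, -1.0]]
force: [0.8, 0.5, 0.2]
width: -0.003
```

Request:
play_rows(commands=[[-0.11,0,0.03,0,0,0,1],[-0.11,0,0.03,0,0,0,1],[-0.11,0,0.03,0,0,0,1],[-0.11,0,0.03,0,0,0,1],[0,0,0,0,0,0,1]])

```text
time_s: 15.5
tcp_pos: [0.538, 0.0575, 0.181]
ee_rot: [[-0.18, 0.984, -0.0], [0.984, 0.18, -0.0], [-0.0, -0.0, -1.0]]
force: [-0.2, -0.3, 0.3]
width: 0.001
```

```bash
cat > look.py <<'E'
from rig import *
from h import *
import sys
k=sys.argv[1];o=observe();print(o["time_s"],o["tcp_pos"],o["force"])
g=grab_frame("scene");f=grab_frame("top")
cv2.imwrite(f"pics/s{k}.png",cv2.resize(g["image"][90:270,255:415],None,fx=4,fy=3.3,interpolation=cv2.INTER_CUBIC))
cv2.imwrite(f"pics/t{k}.png",cv2.resize(f["image"][150:270,250:450],None,fx=4,fy=4,interpolation=cv2.INTER_CUBIC))
E
python3 look.py 10
```

```text
15.5 [0.53802725 0.05749972 0.18101371] [-0.22941071 -0.34726286  0.27929621]
```

View pics/s10.png

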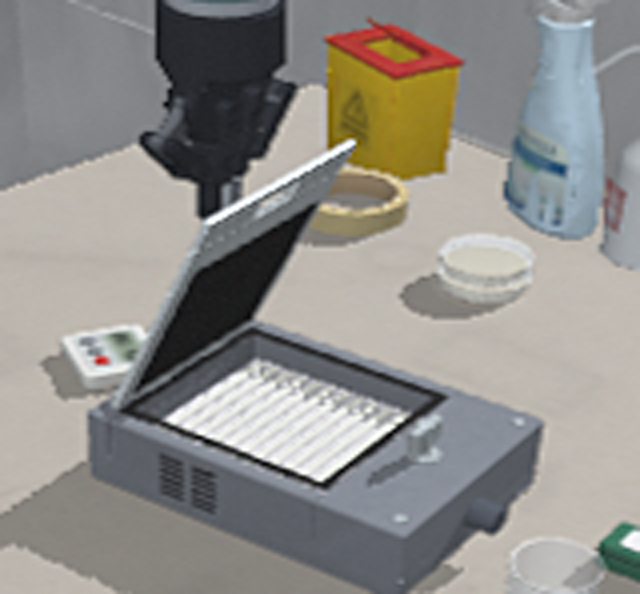

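View pics/t10.png

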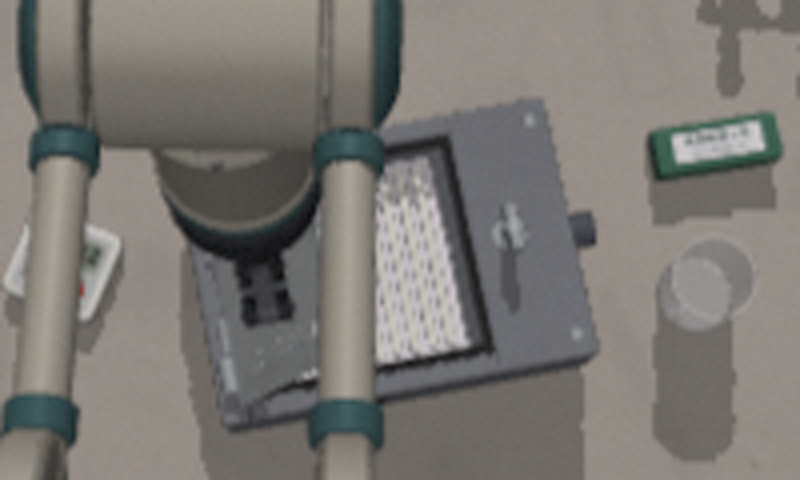

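The fingers are behind the panel on the hinge side at scene (215,205), with nothing touched yet. Next I compute the closing arc.

```bash
python3 - <<'E'
from rig import *
from h import *
o=observe();p=np.array(o["tcp_pos"]);R=np.array(o["ee_rot"])
print((corner(1.2)-p)@EY,(corner(1.2)-p)@EX,(corner(1.2)-p)[2])
ph=np.linspace(1.2,0,25);q=np.array([corner(a) for a in ph]);d=np.diff(q,axis=0)
for i,r in enumerate(d): print(round(ph[i+1],2),round(r@EY/.08,3),round(-r[2]/.08,3), q[i+1].round(4))
E
```

```text
-0.014880803531061693 -0.0005909549966720775 -0.0013555721743834237
1.15 -0.086 0.034 [0.5413 0.0372 0.1771]
1.1 -0.084 0.038 [0.5425 0.0305 0.174 ]
1.05 -0.082 0.043 [0.5437 0.0241 0.1706]
1.0 -0.08 0.047 [0.5448 0.0178 0.1669]
0.95 -0.077 0.051 [0.546  0.0117 0.1628]
0.9 -0.075 0.054 [0.5471 0.0058 0.1585]
0.85 -0.072 0.058 [5.481e-01 2.000e-04 1.538e-01]
0.8 -0.069 0.062 [ 0.5491 -0.0053  0.1489]
0.75 -0.066 0.065 [ 0.5501 -0.0104  0.1437]
0.7 -0.063 0.068 [ 0.551  -0.0154  0.1383]
0.65 -0.059 0.071 [ 0.5519 -0.02    0.1326]
0.6 -0.055 0.074 [ 0.5527 -0.0244  0.1266]
0.55 -0.052 0.077 [ 0.5534 -0.0284  0.1205]
0.5 -0.048 0.079 [ 0.5541 -0.0322  0.1141]
0.45 -0.044 0.082 [ 0.5547 -0.0356  0.1076]
0.4 -0.04 0.084 [ 0.5553 -0.0387  0.1009]
0.35 -0.035 0.085 [ 0.5558 -0.0415  0.0941]
0.3 -0.031 0.087 [ 0.5563 -0.0439  0.0871]
0.25 -0.027 0.089 [ 0.5567 -0.046   0.08  ]
0.2 -0.022 0.09 [ 0.557  -0.0478  0.0729]
0.15 -0.018 0.091 [ 0.5573 -0.0492  0.0656]
0.1 -0.013 0.092 [ 0.5575 -0.0502  0.0583]
0.05 -0.008 0.092 [ 0.5576 -0.0509  0.0509]
0.0 -0.004 0.092 [ 0.5576 -0.0512  0.0435]
```

Request:
play_rows(commands=[[-0.08,0,0,0,0,0,1],[-0.08,0,0.01,0,0,0,1],[0,0,0,0,0,0,1]])

```text
time_s: 15.9
tcp_pos: [0.5404, 0.0456, 0.1804]
ee_rot: [[-0.182, 0.983, 0.0], [0.983, 0.182, -0.0], [-0.0, 0.0, -1.0]]
force: [0.3, -0.4, 0.1]
width: 0.005
```

Request:
play_rows(commands=[[-0.03,0,0.01,0,0,0,1],[-0.085,0,0.034,0,0,0,1],[-0.085,0,0.038,0,0,0,1],[-0.082,0,0.043,0,0,0,1],[0,0,0,0,0,0,1]])

```text
time_s: 16.4
tcp_pos: [0.5446, 0.0234, 0.17]
ee_rot: [[-0.181, 0.983, 0.0], [0.983, 0.181, -0.0], [-0.0, 0.0, -1.0]]
force: [-0.0, 2.2, 2.1]
width: -0.0
```

Request:
play_rows(commands=[[-0.08,0,0.047,0,0,0,1],[-0.077,0,0.051,0,0,0,1],[-0.075,0,0.054,0,0,0,1],[-0.072,0,0.058,0,0,0,1],[0,0,0,0,0,0,1]])

```text
time_s: 16.9
tcp_pos: [0.5491, -0.0008, 0.153]
ee_rot: [[-0.181, 0.983, 0.0], [0.983, 0.181, -0.001], [-0.001, 0.0, -1.0]]
force: [0.7, 2.6, 3.9]
width: 0.001
```

```bash
python3 look.py 11
```

```text
16.9 [ 0.54906918 -0.00076651  0.15297508] [0.69034591 2.62774252 3.92950215]
```

View pics/s11.png

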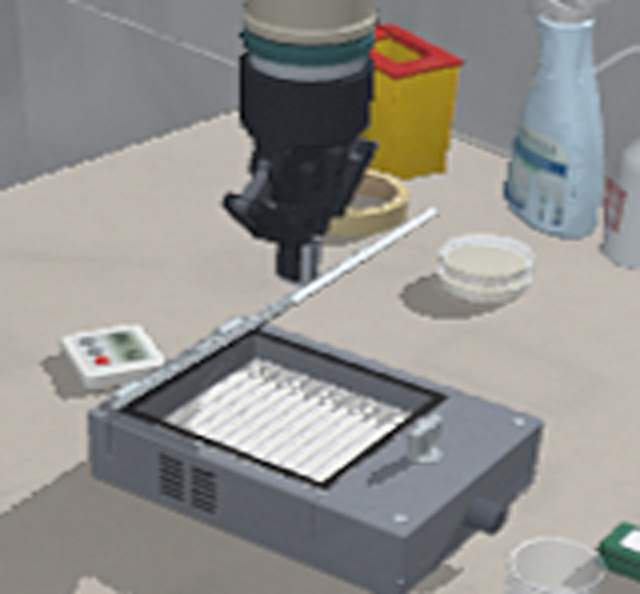

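The panel is closing cleanly, with a contact force of about 5 N. I'll carry on along the arc.

Request:
play_rows(commands=[[-0.069,0,0.062,0,0,0,1],[-0.066,0,0.065,0,0,0,1],[-0.063,0,0.068,0,0,0,1],[-0.059,0,0.071,0,0,0,1],[-0.055,0,0.074,0,0,0,1],[-0.052,0,0.077,0,0,0,1],[-0.048,0,0.079,0,0,0,1],[0,0,0,0,0,0,1]])

```text
time_s: 17.8
tcp_pos: [0.5551, -0.0331, 0.1132]
ee_rot: [[-0.182, 0.983, 0.0], [0.983, 0.182, -0.001], [-0.001, 0.0, -1.0]]
force: [1.0, 0.6, 5.2]
width: -0.0
```

Request:
play_rows(commands=[[-0.044,0,0.082,0,0,0,1],[-0.04,0,0.084,0,0,0,1],[-0.035,0,0.085,0,0,0,1],[-0.031,0,0.087,0,0,0,1],[-0.027,0,0.089,0,0,0,1],[0,0,0,0,0,0,1]])

```text
time_s: 18.4
tcp_pos: [0.5577, -0.0468, 0.0795]
ee_rot: [[-0.182, 0.983, 0.001], [0.983, 0.182, -0.001], [-0.001, 0.0, -1.0]]
force: [0.8, -0.5, 6.7]
width: 0.001
```

```bash
python3 look.py 12
```

```text
18.4 [ 0.55774023 -0.04678012  0.07951416] [ 0.76379286 -0.4989934   6.7029983 ]
```

View pics/s12.png

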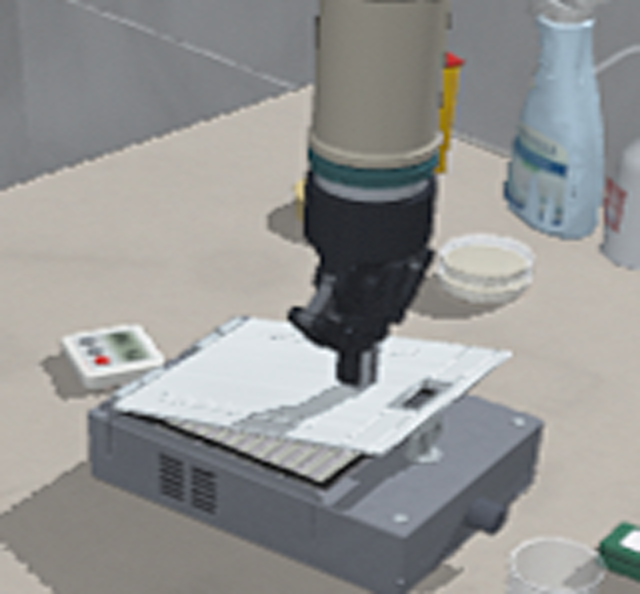

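The slot at about (425,392) is coming down over the wing at about (425,430). I'll finish the last part slowly and watch the force.

Request:
play_rows(commands=[[-0.022,0,0.09,0,0,0,1],[-0.018,0,0.09,0,0,0,1],[0,0,0,0,0,0,1]])

```text
time_s: 18.8
tcp_pos: [0.5584, -0.0499, 0.0653]
ee_rot: [[-0.182, 0.983, 0.001], [0.983, 0.182, -0.001], [-0.001, 0.001, -1.0]]
force: [0.7, 0.5, 6.2]
width: 0.005
```

Request:
play_rows(commands=[[-0.013,0,0.09,0,0,0,1],[-0.008,0,0.06,0,0,0,1],[0,0,0,0,0,0,1]])

```text
time_s: 19.1
tcp_pos: [0.5587, -0.0514, 0.0536]
ee_rot: [[-0.182, 0.983, 0.001], [0.983, 0.182, -0.001], [-0.001, 0.001, -1.0]]
force: [0.6, 0.5, 7.5]
width: 0.003
```

Request:
play_rows(commands=[[-0.004,0,0.05,0,0,0,1],[0,0,0.05,0,0,0,1],[0,0,0,0,0,0,1]])

```text
time_s: 19.4
tcp_pos: [0.5587, -0.0519, 0.0458]
ee_rot: [[-0.183, 0.983, 0.001], [0.983, 0.183, -0.001], [-0.001, 0.001, -1.0]]
force: [0.3, 0.4, 6.9]
width: -0.001
```

Request:
play_rows(commands=[[0,0,0.02,0,0,0,1],[0,0,0,0,0,0,1]])

```text
time_s: 19.6
tcp_pos: [0.5588, -0.0519, 0.0445]
ee_rot: [[-0.183, 0.983, 0.001], [0.983, 0.183, -0.001], [-0.002, 0.001, -1.0]]
force: [-0.3, -0.6, 7.5]
width: -0.004
```

Request:
play_rows(commands=[[0,0,0.015,0,0,0,1],[0,0,0,0,0,0,1]])

```text
time_s: 19.8
tcp_pos: [0.5588, -0.0519, 0.0434]
ee_rot: [[-0.183, 0.983, 0.001], [0.983, 0.183, -0.001], [-0.002, 0.001, -1.0]]
force: [-0.1, -0.1, 7.2]
width: -0.002
```

Request:
play_rows(commands=[[0,0,0.015,0,0,0,1],[0,0,0,0,0,0,1]])

```text
time_s: 20.0
tcp_pos: [0.5588, -0.052, 0.0431]
ee_rot: [[-0.183, 0.983, 0.002], [0.983, 0.183, -0.002], [-0.002, 0.001, -1.0]]
force: [-2.6, -0.1, 12.3]
width: 0.002
```

Request:
play_rows(commands=[[0,0,0.015,0,0,0,1],[0,0,0,0,0,0,1],[0,0,0,0,0,0,1]])

```text
time_s: 20.3
tcp_pos: [0.5589, -0.0519, 0.0428]
ee_rot: [[-0.183, 0.983, 0.002], [0.983, 0.183, -0.002], [-0.002, 0.002, -1.0]]
force: [-2.9, 0.4, 17.6]
width: -0.0
```

```bash
python3 look.py 13
```

```text
20.3 [ 0.55887625 -0.05194336  0.04282829] [-2.87581083  0.43060841 17.56975866]
```

View pics/s13.png

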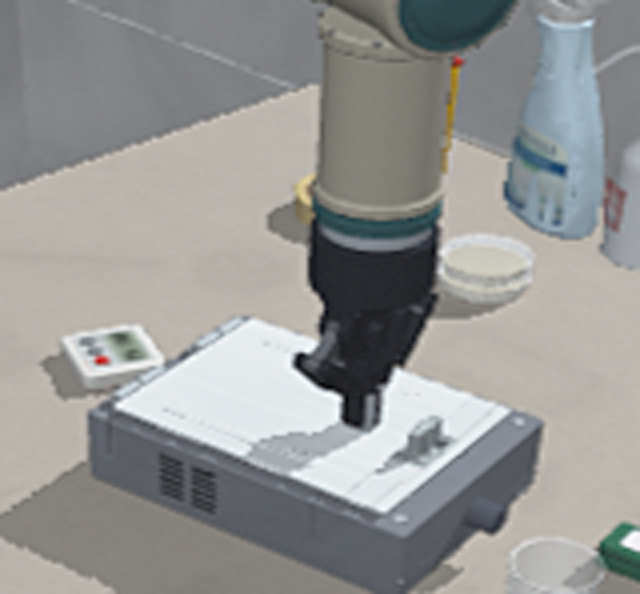

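View pics/t13.png

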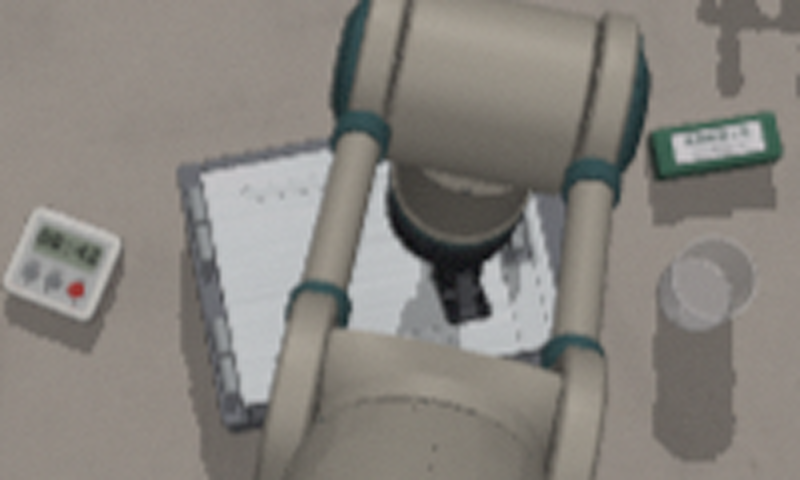

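The panel lies flat, with the blade standing out of the slot at about (425,430) and the finger pressing at (360,420). The timer, beaker and slide box look unmoved. One more hold check, then I hand in.

Request:
play_rows(commands=[[0,0,0,0,0,0,1],[0,0,0,0,0,0,1],[0,0,0,0,0,0,1],[0,0,0,0,0,0,1],[0,0,0,0,0,0,1]])

```text
time_s: 20.9
tcp_pos: [0.5588, -0.0519, 0.0428]
ee_rot: [[-0.183, 0.983, 0.002], [0.983, 0.183, -0.002], [-0.002, 0.002, -1.0]]
force: [-2.8, 0.1, 17.0]
width: -0.0
```

```bash
python3 -c "
from rig import *
o=observe();print(o['time_s'],o['tcp_pos'],o['force'])
if o['force'][2]>12: print(hand_in())"
```

```text
20.9 [ 0.5588421  -0.05194924  0.04281225] [-2.84819085  0.09983267 16.9626043 ]
the job is handed in; nothing more can be done
None
```

I turned the wing about 64.5° into line with the slot and swung the panel down over it from the hinge side. I handed in at 20.9 s with the shut fingers still pressing the panel flat.

**Last checks**
- **Press force:** steady at about 17 N over the last 0.5 s. That is above the 8–9 N needed to hold the panel shut and below the 40 N limit.
- **Panel:** the last pictures show it flat on the frame, with the blade standing out of the slot.
- **Wing:** before the panel closed, the blade lay within about 3° of the sampler's own x in both views.
- **Other items:** the timer, beaker and slide box look unmoved. I judged that by eye and did not measure it.

**What disagreed**
- **TCP height:** the reported TCP reads about 33 mm lower than the fingertips really are, so my first grip on the wing closed on nothing.
- **How I corrected it:** I touched the top of the blade gently (under 4 N) to measure the offset and used it from then on. The panel then met the frame at the height that offset predicted.

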